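# Probe the board in the test fixture, then hold its lid up

### The arm

A 6-joint arm with a two-finger parallel gripper is mounted at the origin on a cart in front of the work surface, level with it; the furniture and walls round the work are solid. World frame = base frame: x ahead of the robot, y to its left, z up, the work surface at z = 0. Lengths are in mm, angles in rad, forces in N, time in s.
With the tool pointing down it reaches from about 300 to 775 mm from the base axis. Payload 14.6 kg.
Tool frame: the origin (TCP) lies at the very end of the fingers, on their centre line; the grasp point (between the pads) lies 19 mm behind it; z points along the fingers, y is the line along which they close (so a half turn about z gives the same grasp; the last joint's range is limited). The gripper opens to 94 mm and grips with 3 to 60 N. Pads are 16 mm wide; open, the fingers measure 119 mm over their backs; the gripper's body (75 mm by 177 mm) begins 78 mm behind the grasp point.
Start: joints at [-1.303, 0.3, 1.521, -0, 1.321, -0.067], TCP at [180.712, -519.454, 205.446] pointing down, gripper open.
Joint ranges: [-3.03, 3.03], [-0.79, 2.21], [0.23, 2.52], [-1.04, 4.18], [0, 3.07], [-2.55, 2.55]. Speed limits (rad/s): [2.22, 2.22, 2.57, 3.14, 3.14, 3.14].

### API

Orientations are given as [roll, pitch, yaw] about the fixed x, y, z axes, in that order (R = Rz(yaw) Ry(pitch) Rx(roll)).
In Python, from cell import manip gives the robot as it stands.
- The arm moves only by the tool servo_tool, never from a script. Its argument "motion" is a list that holds one entry, the list of rows, each a list of 7 numbers: the shift along the world's x, y, z as a fraction of full scale, then the turn, a rotation vector about the world's x, y, z as a fraction of full scale, then the closure, from 0 (fully open) to 1 (shut). In form: [[[x, y, z, rx, ry, rz, gripper], ...]]. A call has 1 to 10 rows; each row is the pose to reach, as a shift and turn from the pose commanded when the call began, turning the shorter way round; what a row does not reach only later rows make up. Full scale, the value 1, is 0.5 m for a shift and pi rad for a turn. A row lasts 1/10 s, in which the tool goes at most 50 mm and 8.59 degrees, less where a joint would pass 70% of its speed; a pose out of reach is approached as far as the arm can. A call with a number of a shift or a turn outside -1 to 1 is refused whole. A call with a gripper value outside its range is refused whole. The fingers move at their own pace and stop on an object; "newtons" is the grip in N (left out, the last holds). Time passes only in rows, so rows that repeat a pose let the fingers close. It gives the time, the measured TCP pose, the force, the opening and the grip force at its end, in the units of the state.
- manip.read_state(): the state, without advancing time (a new reading comes with each control period).
- manip.camera(name): name is "scene" or "side" or "wrist"; returns a dict with "frame" (420x560x3 uint8, red, green, blue), "range_z" (420x560 float32, mm along the optical axis (not along the pixel's ray), 0 where there is no reading), "vfov" (degrees; the focal length in pixels is half the picture's height over the tangent of half this angle, whatever the lens; pixels are square), "cx", "cy" (the principal point, pixels), "cam_to_world" (4x4, takes a point from camera to world coordinates). Camera axes: x right, y down, z forward; pixel columns grow to the right and rows downward; lengths in mm; the calibration is good to about 2 mm. A picture is of the moment at which its call begins.
- manip.sign_off(): hands the job in; it is judged then, once.
The state is a dict: "clock": time; "joints": joint angles; "qd": joint speeds; "effort": joint torques, N m; "eef_pos": TCP position; "eef_rot": TCP orientation; "wrist_force": force on the tool from outside, world axes, zero at the start; "moment": the same for the moment, N m; "finger_gap": finger opening in mm; "finger_force": force on a finger pad.
Only numpy, scipy, OpenCV 4.12 (cv2) and the standard library are available. Lean on these libraries where they do the work, as an engineer would, in place of code of your own. Each camera call takes 0.05 s, during which the arm holds its last target. There are 200 camera calls.

### The job

Test the circuit board in the bench fixture: with the lid shut, pull the side lever toward you all the way to its stop and keep it there for about a second, then ease it slowly back to rest over a couple of seconds without letting it snap. Then lift the lid, which has a bar at its front, to about 60 degrees from closed without letting it drop, and finish while still holding it there, because its strut is off and it would fall shut while I take the board out. The board stays in its nest, and the things round the fixture stay where they are.

Things in the scene. Friction and masses are not known exactly. Their poses are not given: they have to be found in the camera images.
- test_fixture: The board test fixture: a grey metal box, 160 (its x, front to back) x 180 (its y) x 81 mm high, screwed to the bench. Origin under its centre on the bench top; its x points from the front (the side with the slot and the lid's bar) to the hinged back, y to its left seen from the robot, z up. It stands turned by up to 0.2 rad. The lid lies on top, the lever is on its right (-y) side.
- fixture_lever (a joint): Angle of the side lever, rad: 0 at rest (leaning 15 degrees back from upright, toward +x), growing as it is pulled toward the robot (its top goes to -x and down), up to the stop at 1.10. A spring pulls it back to 0 all the time: about 0.35 N m at rest and 1.1 N m at the stop (3 to 9 N at the grip). Let go, it snaps back.
- lever_grip (a point): Centre of the lever's black round hand grip: a bar 22 mm in diameter and 80 mm long that stands out sideways (along the fixture's y) from the top of the flat steel lever arm, 130 mm from the pivot axis. Free all round. At rest it is at (0.024, -0.157, 0.171) in the fixture's frame, at the full stroke at (-0.107, -0.157, 0.132).
- lever_pivot (a point): Point on the lever's pivot axis (parallel to the fixture's y) level with the middle of the grip: (-0.010, -0.157, 0.045) in the fixture's frame.
- fixture_lid (a joint): Angle of the lid, rad: 0 shut, growing as the front is lifted, up to a stop at 1.40. 60 degrees is 1.047. No stay, spring or friction: its weight (about 0.3 to 0.6 kg) shuts it from any angle.
- lid_bar (a point): Centre of the lid's front bar: a round steel bar 14 mm in diameter along the fixture's y, free for 94 mm between its two posts, 40 mm in front of the lid's front edge, so there is a 33 mm gap between bar and lid for a finger, and nothing below it but the bench. With the lid shut it is at (-0.120, 0, 0.088) in the fixture's frame; it swings about lid_hinge at a radius of 207 mm.
- lid_hinge (a point): Point on the lid's hinge axis (parallel to the fixture's y), in the middle of the back edge: (0.087, 0, 0.082) in the fixture's frame. The lid is a 160 x 180 x 13 mm aluminium frame with a clear window.
- board_mid (a point): Centre of the green board under test, 64 x 86 x 16 mm, lying loose between low guides in the fixture under the lid. It is not to be touched.
- next_board_mid (a point): Centre (half-way up) of the next green board, 64 x 86 x 16 mm with wires, lying loose on the bench left of the fixture. A bystander.
- tweezers_mid (a point): Centre of a pair of loose metal tweezers, 124 x 14 x 10 mm, on the bench in front of the fixture. A bystander.
- dish_mid (a point): Centre (half-way up) of a small round dish of screws, 62 mm across and 18 mm high, loose on the bench to the left behind the next board. A bystander.

How it is judged:
By the outcome, as a careful person would: the job done as asked, in the order asked, and still so for the second after the job is handed in, while the arm keeps its last pose, push and grip.
It also fails if it takes over 64 s, if anything falls off the work surface, if the arm or the gripper's body presses on something with over 40 N, if the wrist force passes 120 N, or if a joint passes its speed limit or range.

## Working session

There is one attempt and no reset: what is moved stays moved. The work goes in short steps, Python scripts to look and compute and a tool call to move; the robot and the scene stay as the last step left them, time stands still between calls to the robot, and variables do not carry over. Pictures are saved under pics/ and viewed, at most 10 in all, crops included, and the job is handed in when it is done.

Besides the shell and the picture viewer there is one more tool, called after "Request:" as name([rows], argument=value, ...), one row to a line, values as JSON. servo_tool: Moves the arm, as the interface text tells. Its arguments: {"type":"object","properties":{"motion":{"type":"array"},"newtons":{"type":"number"}},"required":["motion"]}

```bash
mkdir -p pics; ls; python3 - <<'E'
from cell import manip
import cv2,numpy as np
for n in("scene","side"):
    c=manip.camera(n); cv2.imwrite(f"pics/{n}0.png",c["frame"][:,:,::-1]); np.savez(f"{n}0.npz",**c)
    print(n,c["vfov"],c["cx"],c["cy"],np.round(c["cam_to_world"],3).tolist())
print(manip.read_state())
E
```

```text
pics
scene 52.55080247563745 276.85804550009465 212.66501448568013 [[-0.476, -0.34, 0.811, -163.259], [-0.88, 0.182, -0.44, 491.153], [0.002, -0.923, -0.386, 454.256], [0.0, 0.0, 0.0, 1.0]]
side 43.97225520011367 279.04172277401904 209.15227294214768 [[0.996, -0.059, 0.064, 475.747], [-0.087, -0.645, 0.759, -687.457], [-0.004, -0.762, -0.648, 849.296], [0.0, 0.0, 0.0, 1.0]]
{'clock': 0.1, 'joints': array([-1.30257231e+00,  3.00391773e-01,  1.52147046e+00, -1.40604949e-05,
        1.32068194e+00, -6.66051071e-02]), 'qd': array([-0.00061218, -0.0024481 , -0.00040722,  0.0007997 , -0.00203389,
        0.0002763 ]), 'effort': array([ 8.89048224e-04, -5.32644868e+01, -3.53287804e+01,  7.09376461e-02,
        2.35220493e-02, -9.63606044e-05]), 'eef_pos': array([ 180.66939527, -519.25601295,  204.97663422]), 'eef_rot': array([-3.14064234e+00, -4.97397630e-05,  3.34832583e-01]), 'wrist_force': array([0.111206  , 0.47391171, 0.02281422]), 'moment': array([ 0.01331465,  0.01322126, -0.03513882]), 'finger_force': 0.0, 'finger_gap': 94.42183046265123}
```

View pics/scene0.png

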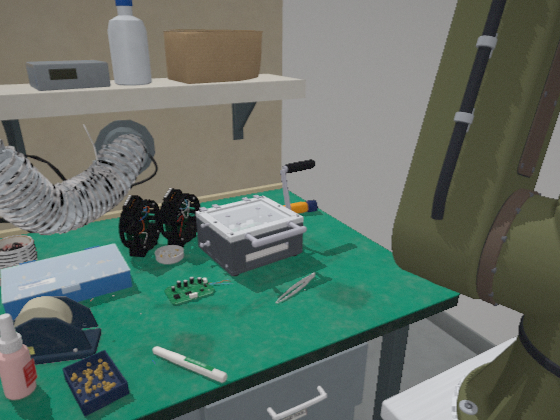

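View pics/side0.png

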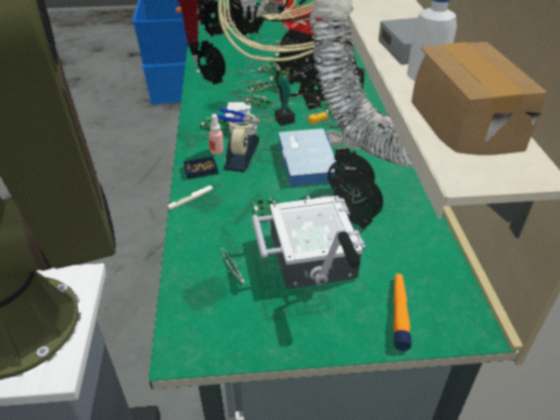

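The scene view shows the fixture at about (250,230), with its bar at (275,235) and the grip at (300,166). In the side view the lid is at (312,230), the bar at (262,235) and the grip at (348,248). Next I'll measure them from depth.

```bash
cat > h.py <<'E'
import numpy as np
def cloud(c):
    H,W=c["range_z"].shape; f=H/2/np.tan(np.radians(float(c["vfov"]))/2)
    v,u=np.mgrid[:H,:W]; z=c["range_z"].astype(float)
    P=np.stack([(u-c["cx"])/f*z,(v-c["cy"])/f*z,z],-1)
    M=np.array(c["cam_to_world"]); P=P@M[:3,:3].T+M[:3,3]; P[z<=0]=np.nan
    return P
E
python3 - <<'E'
from h import *; import cv2
for n,(u0,u1,v0,v1) in dict(scene=(190,330,150,280),side=(235,375,185,300)).items():
    P=cloud(np.load(n+"0.npz")); Q=P[v0:v1,u0:u1].reshape(-1,3)
    top=Q[(Q[:,2]>84)&(Q[:,2]<100)]
    print(n,len(top),cv2.minAreaRect(top[:,:2].astype(np.float32)),top.min(0),top.max(0),np.median(top[:,2]))
    for a in (0,.1,-.1): pass
    g=Q[(Q[:,2]>150)&(Q[:,2]<200)]; print("grip",len(g),g.min(0),g.max(0),g.mean(0))
    if len(g)>5: d=np.linalg.svd(g-g.mean(0))[2][0];print("dir",d)
P=cloud(np.load("side0.npz")); 
for uv in ((480,180),(440,190),(262,235),(265,205),(270,250),(400,280),(402,335),(355,260)): print(uv,P[uv[1],uv[0]].round())
P=cloud(np.load("scene0.npz"))
for uv in ((150,100),(290,85),(250,240),(300,232),(315,276),(280,298),(190,290),(170,252),(300,165),(313,163),(287,168)): print(uv,P[uv[1],uv[0]].round())
import cv2
for n,(u0,u1,v0,v1) in dict(scene=(190,330,150,280),side=(235,375,185,300)).items():
    im=cv2.resize(cv2.cvtColor(np.load(n+"0.npz")["frame"],4)[v0:v1,u0:u1],None,fx=4,fy=4,interpolation=2); cv2.imwrite(f"pics/{n}crop.png",im)
a=cv2.imread("pics/scenecrop.png");b=cv2.imread("pics/sidecrop.png")
E
```

```text
scene 4102 ((836.7926635742188, 32.648529052734375), (375.45513916015625, 736.421630859375), 50.93952941894531) [ 486.16196146 -344.70828878   84.00898787] [1007.31708611  247.57877976   99.98117028] 90.76762184934981
grip 357 [640.52961654 -55.27627755 150.06123273] [989.04760794 147.13092933 182.35426097] [668.05049189   4.57058611 170.96253416]
dir [-0.90901812 -0.4127668   0.05752928]
side 4653 ((636.3055419921875, 139.69203186035156), (307.33380126953125, 213.12388610839844), 21.406349182128906) [488.52149756  25.08323525  84.02538166] [770.78360801 280.74238717  99.98774472] 89.95774663063389
grip 479 [642.67965213 -59.95495873 151.19250425] [675.25991656  32.73257328 183.24302121] [658.98212056 -19.99266589 175.76859665]
dir [ 0.14506805 -0.98900599  0.02867787]
(480, 180) [848. -60. 350.]
(440, 190) [777. -80. 350.]
(262, 235) [507. 120.  91.]
(265, 205) [525. 324.   3.]
(270, 250) [521.  72.  92.]
(400, 280) [793.  31.  19.]
(402, 335) [ 755. -116.   32.]
(355, 260) [664. -54. 180.]
(150, 100) [776. 288. 327.]
(290, 85) [777. -55. 341.]
(250, 240) [512. 184.  87.]
(300, 232) [498.  79.  87.]
(315, 276) [461.  64.  -0.]
(280, 298) [427. 164.  -1.]
(190, 290) [522. 307.   6.]
(170, 252) [691. 299.   7.]
(300, 165) [653. -12. 175.]
(313, 163) [654. -49. 174.]
(287, 168) [648.  25. 174.]
```

```bash
python3 - <<'E'
from h import *; from scipy.optimize import minimize
A=[];B=[]
for n in("scene","side"):
    P=cloud(np.load(n+"0.npz")).reshape(-1,3); P=P[np.isfinite(P[:,0])]
    P=P[(P[:,0]>470)&(P[:,0]<760)&(P[:,1]>-80)&(P[:,1]<270)]
    A.append(P)
for nm,P in zip(("scene","side","both"),A+[np.vstack(A)]):
    g=P[(P[:,2]>166)&(P[:,2]<190)&(P[:,0]>600)&(P[:,0]<700)&(P[:,1]<28)]
    d=np.linalg.svd(g-g.mean(0))[2][0]; yg=np.arctan2(-d[0],d[1]) if d[1]>0 else np.arctan2(d[0],-d[1])
    t=P[(P[:,2]>86)&(P[:,2]<97)]
    best=None
    for y in np.arange(-.05,.25,.005):
        R=np.array([[np.cos(y),-np.sin(y)],[np.sin(y),np.cos(y)]]); q=t[:,:2]@R
        h=np.histogram(q[:,0],np.arange(q[:,0].min(),q[:,0].max(),3))[0]; s=(h.astype(float)**2).sum()
        if best is None or s>best[0]: best=(s,y)
    y=best[1]
    for y in (y,yg):
        R=np.array([[np.cos(y),-np.sin(y)],[np.sin(y),np.cos(y)]]); q=t[:,:2]@R
        print(nm,"yaw",round(y,3),"x pct",np.percentile(q[:,0],[.5,2,98,99.5]).round(),"y",np.percentile(q[:,1],[.5,2,98,99.5]).round())
        h,e=np.histogram(q[:,0],np.arange(480,780,4)); print(dict(zip(e[:-1],h)) if nm=="side" else "")
        gq=g[:,:2]@R; print(" grip x",np.percentile(gq[:,0],[1,50,99]).round(),"y",np.percentile(gq[:,1],[1,50,99]).round(),"ztop",np.percentile(g[:,2],97))
E
```

```text
scene yaw 0.115 x pct [504. 505. 707. 752.] y [-37. -19. 157. 170.]

 grip x [642. 646. 658.] y [-128.  -84.  -47.] ztop 181.81188135334585
scene yaw 0.097 x pct [502. 503. 706. 749.] y [-25.  -8. 168. 182.]

 grip x [643. 648. 659.] y [-117.  -73.  -36.] ztop 181.81188135334585
side yaw 0.11 x pct [506. 509. 715. 750.] y [-41. -23. 154. 169.]
{np.int64(480): np.int64(0), np.int64(484): np.int64(0), np.int64(488): np.int64(0), np.int64(492): np.int64(0), np.int64(496): np.int64(0), np.int64(500): np.int64(0), np.int64(504): np.int64(73), np.int64(508): np.int64(79), np.int64(512): np.int64(80), np.int64(516): np.int64(47), np.int64(520): np.int64(19), np.int64(524): np.int64(16), np.int64(528): np.int64(14), np.int64(532): np.int64(15), np.int64(536): np.int64(17), np.int64(540): np.int64(16), np.int64(544): np.int64(18), np.int64(548): np.int64(41), np.int64(552): np.int64(125), np.int64(556): np.int64(107), np.int64(560): np.int64(111), np.int64(564): np.int64(113), np.int64(568): np.int64(87), np.int64(572): np.int64(111), np.int64(576): np.int64(103), np.int64(580): np.int64(102)
[... 3328 characters left out ...]
724): np.int64(0), np.int64(728): np.int64(1), np.int64(732): np.int64(1), np.int64(736): np.int64(1), np.int64(740): np.int64(0), np.int64(744): np.int64(0), np.int64(748): np.int64(4), np.int64(752): np.int64(5), np.int64(756): np.int64(5), np.int64(760): np.int64(2), np.int64(764): np.int64(3), np.int64(768): np.int64(2), np.int64(772): np.int64(2)}
 grip x [643. 651. 664.] y [-141. -107.  -55.] ztop 181.60498102517855
both yaw 0.12 x pct [505. 506. 712. 752.] y [-42. -28. 153. 164.]

 grip x [642. 649. 664.] y [-138.  -98.  -51.] ztop 181.7479170764778
both yaw 0.141 x pct [505. 507. 713. 756.] y [-55. -41. 140. 150.]

 grip x [640. 647. 662.] y [-151. -111.  -64.] ztop 181.7479170764778
```

View pics/scenecrop.png

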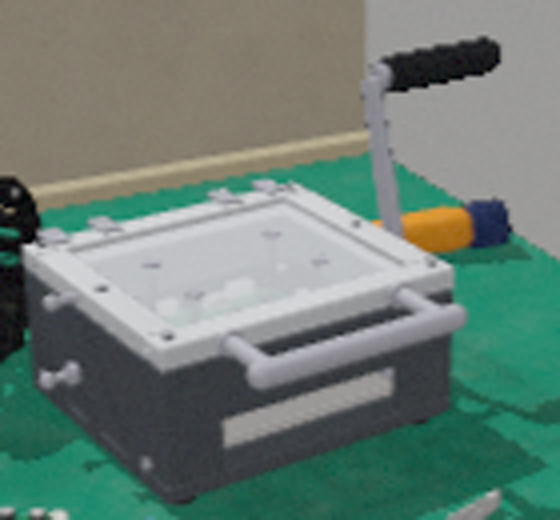

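View pics/sidecrop.png

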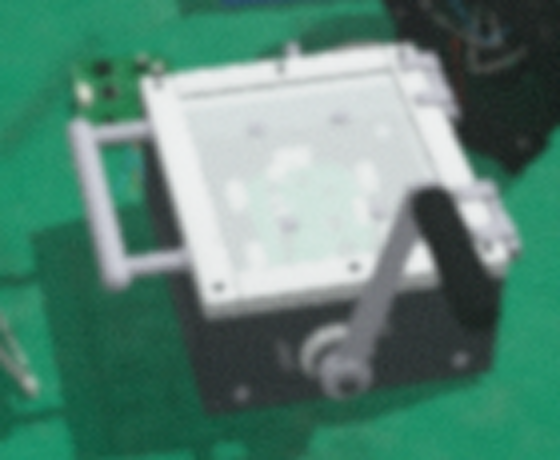

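The fixture is at about (619.5, 137) with a yaw of about 0.113. I'll write a planning helper and compute the approach to the grip.

```bash
cat >> h.py <<'E'
from scipy.spatial.transform import Rotation as Ro
YAW=.113; O=np.array([619.5,137,0]); F=Ro.from_euler('z',YAW)
def W(p): return F.apply(p)+O            # fixture mm -> world
def tool(t): return Ro.from_rotvec(F.apply([0,-t,0]))*Ro.from_euler('xyz',[np.pi,0,YAW+np.pi/2])
def tcp(p,t,back=0): return W(p)+tool(t).apply([0,0,19-back])
def rows(s,targets):   # targets: (tcp, Rotation)
    R0=Ro.from_euler('xyz',s["eef_rot"])
    for p,R in targets: print(np.round(np.r_[(p-s["eef_pos"])/500,(R*R0.inv()).as_rotvec()/np.pi],3).tolist())
def lever(th): a=np.radians(15)-th; return np.array([-10+130*np.sin(a),-157,45+130*np.cos(a)])
def bar(th): return np.array([87-207*np.cos(th)+6*np.sin(th),0,82+207*np.sin(th)+6*np.cos(th)])
E
python3 - <<'E'
from h import *; from cell import manip
s=manip.read_state(); g=lever(0); print(g,W(g),W(lever(1.1)),W(bar(0)),W(bar(1.047)))
rows(s,[(tcp(g,.3,120),tool(.3)),(tcp(g,.3,0),tool(.3))])
E
```

```text
[  23.64647586 -157.          170.57035742] [660.69893381 -16.33233082 170.57035742] [531.23611808 -31.02421585 131.94421402] [500.26532511 123.46883952  88.        ] [608.23246951 135.72132194 264.24783498]
[0.901, 0.999, 0.124, -0.055, -0.088, 0.426]
[0.971, 1.007, -0.105, -0.055, -0.088, 0.426]
```

Request:
servo_tool([
  [[0.1,0.1,0.15,-0.005,-0.01,0.04,0],[0.2,0.2,0.2,-0.01,-0.02,0.09,0],[0.27,0.27,0.2,-0.02,-0.03,0.13,0],[0.34,0.34,0.2,-0.025,-0.04,0.17,0],[0.41,0.41,0.2,-0.03,-0.05,0.21,0],[0.48,0.48,0.2,-0.035,-0.06,0.25,0],[0.55,0.55,0.2,-0.04,-0.07,0.29,0],[0.62,0.62,0.2,-0.045,-0.075,0.33,0],[0.69,0.7,0.2,-0.05,-0.08,0.37,0],[0.76,0.78,0.2,-0.055,-0.088,0.41,0]],
])

```text
clock: 1.1
eef_pos: [513.8, -180.2, 305.0]
eef_rot: [2.837, -0.007, 1.64]
wrist_force: [0.4, -1.0, -0.2]
finger_gap: 93.8
finger_force: 0.0
```

```bash
python3 - <<'E'
from h import *; from cell import manip
s=manip.read_state(); g=lever(0); print(s["eef_pos"],s["joints"])
rows(s,[(tcp(g,.3,120),tool(.3)),(tcp(g,.3,0),tool(.3))])
E
```

```text
[ 513.80527714 -180.19907017  304.98486441] [-0.48671868  0.0674642   1.59402511  0.17528063  1.22796958 -0.5928939 ]
[0.234, 0.321, -0.076, -0.003, 0.001, 0.014]
[0.305, 0.329, -0.305, -0.003, 0.001, 0.014]
```

Request:
servo_tool([
  [[0,0,0,0,0,0,0],[0,0,0,0,0,0,0]],
])

```text
clock: 1.3
eef_pos: [512.7, -181.6, 304.5]
eef_rot: [2.839, -0.009, 1.635]
wrist_force: [0.3, -0.4, 0.5]
finger_gap: 93.9
finger_force: 0.0
```

```bash
python3 - <<'E'
from h import *; from cell import manip
s=manip.read_state(); g=lever(0); print(s["eef_pos"],s["joints"])
rows(s,[(tcp(g,.3,120),tool(.3)),(tcp(g,.3,60),tool(.3)),(tcp(g,.3,0),tool(.3))])
E
```

```text
[ 512.69310379 -181.5716057   304.53978997] [-0.48984434  0.06743181  1.59473698  0.1749908   1.22928972 -0.59109304]
[0.237, 0.324, -0.075, -0.003, 0.001, 0.015]
[0.272, 0.328, -0.19, -0.003, 0.001, 0.015]
[0.307, 0.332, -0.304, -0.003, 0.001, 0.015]
```

Request:
servo_tool([
  [[0.04,0.055,-0.012,0,0,0.003,0],[0.08,0.11,-0.025,0,0,0.006,0],[0.12,0.165,-0.037,-0.001,0,0.009,0],[0.16,0.22,-0.05,-0.002,0,0.012,0],[0.2,0.275,-0.062,-0.003,0.001,0.015,0],[0.237,0.324,-0.075,-0.003,0.001,0.015,0],[0.255,0.326,-0.13,-0.003,0.001,0.015,0],[0.272,0.328,-0.19,-0.003,0.001,0.015,0],[0.272,0.328,-0.19,-0.003,0.001,0.015,0]],
])

```text
clock: 2.2
eef_pos: [647.3, -19.4, 205.6]
eef_rot: [2.849, -0.001, 1.679]
wrist_force: [0.7, -0.8, -0.1]
finger_gap: 93.9
finger_force: 0.0
```

```bash
python3 - <<'E'
from h import *; from cell import manip; import cv2
s=manip.read_state(); g=lever(0); print(s["eef_pos"],s["joints"],s["wrist_force"])
rows(s,[(tcp(g,.3,60),tool(.3)),(tcp(g,.3,0),tool(.3))])
a=manip.camera("wrist");b=manip.camera("side")
cv2.imwrite("pics/w1.png",np.hstack([cv2.resize(a["frame"],(400,300)),cv2.resize(b["frame"][150:330,210:450],(400,300))])[:,:,::-1])
P=cloud(a); m=(P[...,2]>160)&(P[...,2]<190)&(abs(P[...,0]-655)<40)&(P[...,1]<20)&(P[...,1]>-80)
q=P[m]; print(len(q)); 
if len(q)>20:
    f=F.inv().apply(q-O); print(np.percentile(f,[1,50,99],axis=0).round())
E
```

```text
[647.28184506 -19.3987001  205.56752542] [-0.11339345  0.35432878  1.47595136  0.07506142  1.02686673 -0.25152507] [ 0.74919079 -0.84052606 -0.08374799]
[0.003, 0.003, 0.008, 0.0, -0.002, 0.001]
[0.038, 0.007, -0.106, 0.0, -0.002, 0.001]
3712
[[  13. -198.  168.]
 [  21. -156.  179.]
 [  34. -121.  182.]]
```

View pics/w1.png

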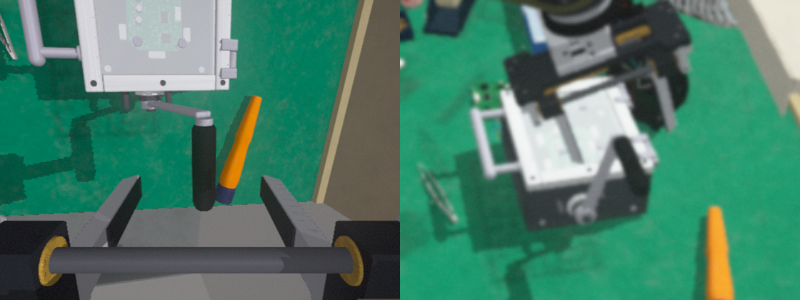

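The wrist view shows the grip at (203,165), centred between the open fingers. It measures (23.6, -159, 171) in the fixture frame, which agrees with my estimate. I'll descend and close.

Request:
servo_tool([
  [[0.01,0.004,-0.02,0,0,0,0],[0.02,0.005,-0.05,0,0,0,0],[0.03,0.006,-0.08,0,0,0,0],[0.038,0.007,-0.106,0,0,0,0],[0.038,0.007,-0.106,0,0,0,0.5],[0.038,0.007,-0.106,0,0,0,0.7],[0.038,0.007,-0.106,0,0,0,1],[0.038,0.007,-0.106,0,0,0,1],[0.038,0.007,-0.106,0,0,0,1],[0.038,0.007,-0.106,0,0,0,1]],
], newtons=20)

```text
clock: 3.3
eef_pos: [667.7, -14.6, 157.3]
eef_rot: [2.841, 0.001, 1.682]
wrist_force: [-0.5, -0.1, -0.4]
finger_gap: 49.5
finger_force: 0.0
```

```bash
python3 - <<'E'
from h import *; from cell import manip
s=manip.read_state(); R=tool(.3)
print(s["finger_gap"],s["finger_force"],s["wrist_force"],F.inv().apply(s["eef_pos"]-R.apply([0,0,19])-O))
b=tcp(lever(0),.3)
for th in np.linspace(.11,1.1,10).tolist()+[1.13,1.16]: print(round(th,3),np.round((tcp(lever(th),.3)-b)/500,3).tolist())
E
```

```text
49.485441056042816 0.0 [-0.4840182  -0.07517185 -0.36120124] [  25.20964447 -156.10687316  175.49801931]
0.11 [-0.028, -0.003, 0.006]
0.22 [-0.056, -0.006, 0.009]
0.33 [-0.084, -0.01, 0.008]
0.44 [-0.113, -0.013, 0.005]
0.55 [-0.14, -0.016, -0.002]
0.66 [-0.167, -0.019, -0.011]
0.77 [-0.193, -0.022, -0.024]
0.88 [-0.217, -0.025, -0.039]
0.99 [-0.239, -0.027, -0.057]
1.1 [-0.259, -0.029, -0.077]
1.13 [-0.264, -0.03, -0.083]
1.16 [-0.269, -0.031, -0.089]
```

Request:
servo_tool([
  [[0,0,-0.006,0,0,0,1],[0,0,-0.006,0,0,0,1],[0,0,-0.006,0,0,0,1],[0,0,-0.006,0,0,0,1],[0,0,-0.006,0,0,0,1],[0,0,-0.006,0,0,0,1],[0,0,-0.006,0,0,0,1],[0,0,-0.006,0,0,0,1]],
])

```text
clock: 4.1
eef_pos: [666.3, -14.8, 153.0]
eef_rot: [2.846, 0.0, 1.682]
wrist_force: [-10.4, -1.0, 2.1]
finger_gap: 21.3
finger_force: 20.0
```

```bash
python3 - <<'E'
from h import *; from cell import manip
s=manip.read_state(); R=tool(.3)
print(s["finger_gap"],s["finger_force"],s["wrist_force"],F.inv().apply(s["eef_pos"]-R.apply([0,0,19])-O))
E
```

```text
21.32853425438345 19.9999575689435 [-10.44512188  -1.00720901   2.05699188] [  23.74581747 -156.05785276  171.1979112 ]
```

Request:
servo_tool([
  [[-0.014,-0.002,0.003,0,0,0,1],[-0.028,-0.003,0.006,0,0,0,1],[-0.042,-0.004,0.008,0,0,0,1],[-0.056,-0.006,0.009,0,0,0,1],[-0.07,-0.008,0.009,0,0,0,1],[-0.084,-0.01,0.008,0,0,0,1],[-0.098,-0.012,0.007,0,0,0,1],[-0.113,-0.013,0.005,0,0,0,1],[-0.127,-0.015,0.002,0,0,0,1],[-0.14,-0.016,-0.002,0,0,0,1]],
])

```text
clock: 5.1
eef_pos: [599.3, -22.5, 156.3]
eef_rot: [2.834, 0.002, 1.682]
wrist_force: [5.8, 2.0, 8.5]
finger_gap: 21.3
finger_force: 20.0
```

```bash
cat > st.py <<'E'
from h import *; from cell import manip
s=manip.read_state(); R=Ro.from_euler('xyz',s["eef_rot"])
p=F.inv().apply(s["eef_pos"]-R.apply([0,0,19])-O)
print("gap %.1f ff %.1f"%(s["finger_gap"],s["finger_force"]),"F",s["wrist_force"].round(1),"fix",p.round(1))
print("lever th %.3f r %.1f"%(np.radians(15)-np.arctan2(p[0]+10,p[2]-45),np.hypot(p[0]+10,p[2]-45)),
 "lid th %.3f r %.1f"%(np.arctan2(p[2]-82,87-p[0])-.029,np.hypot(p[2]-82,p[0]-87)))
E
python3 st.py; python3 - <<'E'
from h import *; from cell import manip
s=manip.read_state()
rows(s,[(tcp(lever(t),.3),tool(.3)) for t in (.66,.77,.88,.99,1.1,1.15)])
E
```

```text
gap 21.3 ff 20.0 F [5.8 2.  8.5] fix [ -43.8 -156.2  174.4]
lever th 0.517 r 133.7 lid th 0.586 r 160.1
[-0.033, -0.005, -0.019, 0.0, 0.002, 0.001]
[-0.059, -0.008, -0.032, 0.0, 0.002, 0.001]
[-0.083, -0.011, -0.047, 0.0, 0.002, 0.001]
[-0.105, -0.013, -0.065, 0.0, 0.002, 0.001]
[-0.125, -0.016, -0.085, 0.0, 0.002, 0.001]
[-0.133, -0.017, -0.095, 0.0, 0.002, 0.001]
```

Request:
servo_tool([
  [[-0.014,-0.002,-0.008,0,0,0,1],[-0.03,-0.004,-0.016,0,0.001,0,1],[-0.045,-0.006,-0.025,0,0.002,0.001,1],[-0.059,-0.008,-0.032,0,0.002,0.001,1],[-0.071,-0.009,-0.039,0,0.002,0.001,1],[-0.083,-0.011,-0.047,0,0.002,0.001,1],[-0.094,-0.012,-0.056,0,0.002,0.001,1],[-0.105,-0.013,-0.065,0,0.002,0.001,1],[-0.115,-0.014,-0.075,0,0.002,0.001,1],[-0.125,-0.016,-0.085,0,0.002,0.001,1]],
])

```text
clock: 6.1
eef_pos: [536.9, -30.5, 112.9]
eef_rot: [2.841, 0.001, 1.685]
wrist_force: [5.6, 7.2, 9.7]
finger_gap: 21.0
finger_force: 20.0
```

```bash
python3 st.py; python3 - <<'E'
from h import *; from cell import manip
s=manip.read_state()
rows(s,[(tcp(lever(t),.3),tool(.3)) for t in (1.1,1.15)])
E
```

```text
gap 21.0 ff 20.0 F [5.6 7.2 9.7] fix [-106.6 -157.1  131.1]
lever th 1.105 r 129.4 lid th 0.219 r 199.7
[-0.0, 0.0, 0.002, 0.0, 0.0, -0.0]
[-0.008, -0.001, -0.008, 0.0, 0.0, -0.0]
```

Request:
servo_tool([
  [[-0.003,0,-0.004,0,0,0,1],[-0.006,-0.001,-0.008,0,0,0,1],[-0.006,-0.001,-0.008,0,0,0,1],[-0.006,-0.001,-0.008,0,0,0,1]],
])

```text
clock: 6.5
eef_pos: [536.4, -31.0, 111.8]
eef_rot: [2.834, 0.002, 1.685]
wrist_force: [9.3, 8.0, 25.0]
finger_gap: 21.1
finger_force: 20.0
```

```bash
python3 st.py
```

```text
gap 21.1 ff 20.0 F [ 9.3  8.  25. ] fix [-107.3 -157.5  129.9]
lever th 1.115 r 129.1 lid th 0.213 r 200.1
```

It's at the stop: the force rose while the grip barely moved. I'll hold it there for a second.

Request:
servo_tool([
  [[0,0,0,0,0,0,1],[0,0,0,0,0,0,1],[0,0,0,0,0,0,1],[0,0,0,0,0,0,1],[0,0,0,0,0,0,1],[0,0,0,0,0,0,1],[0,0,0,0,0,0,1],[0,0,0,0,0,0,1]],
])

```text
clock: 7.3
eef_pos: [536.4, -31.0, 111.8]
eef_rot: [2.834, 0.002, 1.685]
wrist_force: [9.1, 7.8, 23.8]
finger_gap: 21.3
finger_force: 20.0
```

```bash
python3 st.py; python3 - <<'E'
from h import *; from cell import manip
s=manip.read_state()
rows(s,[(tcp(lever(t),.3),tool(.3)) for t in np.arange(1.06,.65,-.04)])
E
```

```text
gap 21.3 ff 20.0 F [ 9.1  7.8 23.8] fix [-107.2 -157.5  129.9]
lever th 1.115 r 129.1 lid th 0.213 r 200.1
[0.008, 0.002, 0.012, 0.0, 0.002, -0.0]
[0.015, 0.003, 0.019, 0.0, 0.002, -0.0]
[0.023, 0.004, 0.026, 0.0, 0.002, -0.0]
[0.031, 0.005, 0.032, 0.0, 0.002, -0.0]
[0.039, 0.005, 0.039, 0.0, 0.002, -0.0]
[0.047, 0.006, 0.045, 0.0, 0.002, -0.0]
[0.056, 0.007, 0.051, 0.0, 0.002, -0.0]
[0.065, 0.008, 0.056, 0.0, 0.002, -0.0]
[0.074, 0.009, 0.061, 0.0, 0.002, -0.0]
[0.083, 0.01, 0.065, 0.0, 0.002, -0.0]
[0.093, 0.012, 0.07, 0.0, 0.002, -0.0]
```

Request:
servo_tool([
  [[0.008,0.002,0.01,0,0.001,0,1],[0.016,0.003,0.018,0,0.002,0,1],[0.024,0.004,0.026,0,0.002,0,1],[0.032,0.005,0.033,0,0.002,0,1],[0.04,0.005,0.04,0,0.002,0,1],[0.048,0.006,0.046,0,0.002,0,1],[0.057,0.007,0.051,0,0.002,0,1],[0.066,0.008,0.056,0,0.002,0,1],[0.075,0.009,0.061,0,0.002,0,1],[0.084,0.01,0.065,0,0.002,0,1]],
])

```text
clock: 8.3
eef_pos: [574.7, -26.3, 139.7]
eef_rot: [2.853, -0.0, 1.685]
wrist_force: [2.1, -3.8, 5.9]
finger_gap: 21.1
finger_force: 20.0
```

```bash
python3 st.py; python3 - <<'E'
from h import *; from cell import manip
s=manip.read_state(); print(s["eef_pos"])
rows(s,[(tcp(lever(t),.3),tool(.3)) for t in np.arange(.70,.25,-.04)])
E
```

```text
gap 21.1 ff 20.0 F [ 2.1 -3.8  5.9] fix [ -68.3 -157.2  157.9]
lever th 0.739 r 127.1 lid th 0.426 r 172.9
[574.71493116 -26.30210261 139.69815739]
[0.007, 0.001, 0.01, 0.0, -0.004, -0.0]
[0.016, 0.002, 0.014, 0.0, -0.004, -0.0]
[0.026, 0.003, 0.018, 0.0, -0.004, -0.0]
[0.035, 0.004, 0.021, 0.0, -0.004, -0.0]
[0.045, 0.006, 0.024, 0.0, -0.004, -0.0]
[0.055, 0.007, 0.027, 0.0, -0.004, -0.0]
[0.065, 0.008, 0.029, 0.0, -0.004, -0.0]
[0.076, 0.009, 0.031, 0.0, -0.004, -0.0]
[0.086, 0.01, 0.032, 0.0, -0.004, -0.0]
[0.096, 0.011, 0.034, 0.0, -0.004, -0.0]
[0.106, 0.012, 0.034, 0.0, -0.004, -0.0]
[0.117, 0.014, 0.034, 0.0, -0.004, -0.0]
```

Request:
servo_tool([
  [[0.01,0.001,0.007,0,-0.001,0,1],[0.02,0.002,0.014,0,-0.002,0,1],[0.03,0.003,0.019,0,-0.003,0,1],[0.04,0.005,0.023,0,-0.004,0,1],[0.05,0.006,0.026,0,-0.004,0,1],[0.06,0.007,0.028,0,-0.004,0,1],[0.07,0.008,0.03,0,-0.004,0,1],[0.08,0.01,0.032,0,-0.004,0,1],[0.09,0.011,0.033,0,-0.004,0,1],[0.1,0.012,0.034,0,-0.004,0,1]],
])

```text
clock: 9.3
eef_pos: [624.4, -20.1, 155.8]
eef_rot: [2.843, 0.001, 1.685]
wrist_force: [1.6, -3.0, -2.1]
finger_gap: 21.3
finger_force: 20.0
```

```bash
python3 st.py; python3 - <<'E'
from h import *; from cell import manip
s=manip.read_state(); print(s["eef_pos"])
rows(s,[(tcp(lever(t),.3),tool(.3)) for t in np.arange(.32,-.05,-.04)])
E
```

```text
gap 21.3 ff 20.0 F [ 1.6 -3.  -2.1] fix [ -18.4 -156.6  174. ]
lever th 0.327 r 129.2 lid th 0.688 r 139.9
[624.41454208 -20.09120866 155.81264509]
[0.002, -0.001, 0.002, 0.0, -0.0, -0.0]
[0.012, 0.001, 0.002, 0.0, -0.0, -0.0]
[0.022, 0.002, 0.002, 0.0, -0.0, -0.0]
[0.033, 0.003, 0.002, 0.0, -0.0, -0.0]
[0.043, 0.004, 0.001, 0.0, -0.0, -0.0]
[0.053, 0.005, -0.001, 0.0, -0.0, -0.0]
[0.064, 0.006, -0.002, 0.0, -0.0, -0.0]
[0.074, 0.008, -0.004, 0.0, -0.0, -0.0]
[0.084, 0.009, -0.007, 0.0, -0.0, -0.0]
[0.094, 0.01, -0.01, 0.0, -0.0, -0.0]
```

Request:
servo_tool([
  [[0.009,0.001,0.001,0,0,0,1],[0.018,0.002,0.001,0,0,0,1],[0.027,0.003,0.001,0,0,0,1],[0.036,0.004,0.001,0,0,0,1],[0.045,0.004,0,0,0,0,1],[0.054,0.005,-0.001,0,0,0,1],[0.063,0.006,-0.002,0,0,0,1],[0.071,0.007,-0.004,0,0,0,1],[0.079,0.008,-0.006,0,0,0,1],[0.084,0.009,-0.007,0,0,0,1]],
])

```text
clock: 10.3
eef_pos: [666.4, -15.7, 152.2]
eef_rot: [2.842, 0.001, 1.685]
wrist_force: [-8.3, -1.6, 3.3]
finger_gap: 21.1
finger_force: 20.0
```

```bash
python3 st.py
```

```text
gap 21.1 ff 20.0 F [-8.3 -1.6  3.3] fix [  23.8 -157.   170.4]
lever th -0.001 r 129.9 lid th 0.921 r 108.7
```

Request:
servo_tool([
  [[0,0,0,0,0,0,0.6],[0,0,0,0,0,0,0.4],[0,0,0,0,0,0,0.4],[0,0,0,0,0,0,0.4],[0,0,0,0,0,0,0.4],[-0.012,-0.001,0.04,0,0,0,0.4],[-0.029,-0.003,0.095,0,0,0,0.4],[-0.047,-0.005,0.155,0,0,0,0.4],[-0.07,-0.008,0.229,0,0,0,0.4],[-0.07,-0.008,0.229,0,0,0,0.4]],
])

```text
clock: 11.3
eef_pos: [631.9, -19.9, 273.0]
eef_rot: [2.834, 0.003, 1.685]
wrist_force: [0.2, 0.4, -0.8]
finger_gap: 56.5
finger_force: 0.0
```

```bash
python3 st.py; python3 - <<'E'
from h import *; from cell import manip; import cv2
s=manip.read_state(); print(s["eef_pos"])
rows(s,[(tcp(bar(0),.5,120),tool(.5)),(tcp(bar(0),.5),tool(.5))])
P=cloud(manip.camera("side")); q=F.inv().apply(P.reshape(-1,3)-O); q=q[np.isfinite(q[:,0])]
m=(q[:,2]>166)&(q[:,2]<190)&(abs(q[:,0]-20)<70)&(q[:,1]<-110)&(q[:,1]>-205)
print(m.sum(),np.percentile(q[m],[2,50,98],axis=0).round() if m.any() else 0)
E
```

```text
gap 56.5 ff 0.0 F [ 0.2  0.4 -0.8] fix [ -11.2 -157.2  291.1]
lever th 0.266 r 246.1 lid th 1.103 r 231.0
[631.87119733 -19.86451396 272.99727901]
[-0.359, 0.276, -0.193, 0.008, -0.061, -0.0]
[-0.245, 0.289, -0.403, 0.008, -0.061, -0.0]
446 [[  14. -200.  167.]
 [  21. -164.  178.]
 [  34. -114.  182.]]
```

Request:
servo_tool([
  [[-0.06,0.03,0,0.001,-0.008,0,0.68],[-0.13,0.06,0,0.002,-0.016,0,0.68],[-0.19,0.1,0,0.003,-0.024,0,0.68],[-0.25,0.14,-0.02,0.004,-0.032,0,0.68],[-0.3,0.18,-0.05,0.005,-0.04,0,0.68],[-0.34,0.22,-0.09,0.006,-0.05,0,0.68],[-0.359,0.25,-0.13,0.007,-0.055,0,0.68],[-0.359,0.276,-0.17,0.008,-0.061,0,0.68],[-0.359,0.276,-0.193,0.008,-0.061,0,0.68],[-0.359,0.276,-0.193,0.008,-0.061,0,0.68]],
])

```text
clock: 12.35
eef_pos: [450.5, 118.5, 168.1]
eef_rot: [2.653, -0.002, 1.686]
wrist_force: [0.1, -0.2, -0.1]
finger_gap: 30.4
finger_force: 0.0
```

```bash
python3 st.py; python3 - <<'E'
from h import *; from cell import manip; import cv2
s=manip.read_state(); print(s["eef_pos"])
rows(s,[(tcp(bar(0),.5,b),tool(.5)) for b in (120,60,0)])
a=manip.camera("wrist"); cv2.imwrite("pics/w2.png",a["frame"][:,:,::-1])
q=F.inv().apply(cloud(a).reshape(-1,3)-O); q=q[np.isfinite(q[:,0])]
m=(q[:,2]>75)&(q[:,2]<105)&(q[:,0]<-100)&(q[:,0]>-140)&(abs(q[:,1])<70)
print(m.sum(),np.percentile(q[m],[1,50,99],axis=0).round())
m&=abs(q[:,1])<35;print(m.sum(),np.percentile(q[m],[1,50,99],axis=0).round())
E
```

```text
gap 30.4 ff 0.0 F [ 0.1 -0.2 -0.1] fix [-178.9    0.7  184.9]
lever th 1.141 r 219.3 lid th 0.340 r 285.1
[450.51230491 118.53585767 168.07885061]
[0.003, -0.001, 0.017, -0.0, -0.004, -0.001]
[0.06, 0.005, -0.088, -0.0, -0.004, -0.001]
[0.118, 0.012, -0.194, -0.0, -0.004, -0.001]
2789 [[-127.  -62.   86.]
 [-122.    6.   93.]
 [-102.   61.   95.]]
1380 [[-127.  -34.   86.]
 [-123.    2.   93.]
 [-115.   35.   95.]]
```

View pics/w2.png

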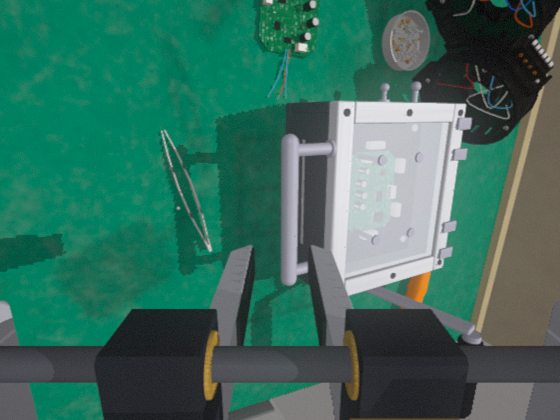

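The wrist view shows the bar from (290,145) to (289,280), in line with the gap between the fingers. It measures (-120, 0, 88), as predicted. I'll descend now.

Request:
servo_tool([
  [[0.02,0.002,-0.03,0,0,0,0.68],[0.04,0.004,-0.06,0,0,0,0.68],[0.06,0.005,-0.088,0,0,0,0.68],[0.075,0.007,-0.115,0,-0.004,0,0.68],[0.09,0.009,-0.143,0,-0.004,0,0.68],[0.104,0.011,-0.17,0,-0.004,0,0.68],[0.118,0.012,-0.194,0,-0.004,0,0.68],[0.118,0.012,-0.194,0,-0.004,0,0.68],[0.118,0.012,-0.194,0,-0.004,0,0.68]],
])

```text
clock: 13.3
eef_pos: [510.8, 124.2, 73.9]
eef_rot: [2.636, -0.001, 1.685]
wrist_force: [0.6, -0.1, 0.5]
finger_gap: 30.2
finger_force: 0.0
```

```bash
python3 st.py
```

```text
gap 30.2 ff 0.0 F [ 0.6 -0.1  0.5] fix [-118.6   -0.5   90.5]
lever th 1.436 r 117.8 lid th 0.012 r 205.8
```

Request:
servo_tool([
  [[-0.003,0,-0.005,0,0,0,0.68],[-0.003,0,-0.005,0,0,0,1],[-0.003,0,-0.005,0,0,0,1],[-0.003,0,-0.005,0,0,0,1],[-0.003,0,-0.005,0,0,0,1],[-0.003,0,-0.005,0,0,0,1],[-0.003,0,-0.005,0,0,0,1],[-0.003,0,-0.005,0,0,0,1]],
], newtons=30)

```text
clock: 14.1
eef_pos: [509.5, 124.5, 71.5]
eef_rot: [2.635, -0.001, 1.685]
wrist_force: [-2.2, -0.3, 5.7]
finger_gap: 13.1
finger_force: 30.0
```

```bash
python3 st.py; python3 - <<'E'
from h import *; from cell import manip
s=manip.read_state()
rows(s,[(tcp(bar(t),.5),tool(.5)) for t in np.arange(0.04,.41,.04)])
E
```

```text
gap 13.1 ff 30.0 F [-2.2 -0.3  5.7] fix [-1.20e+02 -1.00e-01  8.81e+01]
lever th 1.459 r 118.1 lid th 0.000 r 207.0
[0.0, 0.0, 0.016, -0.001, 0.002, -0.0]
[0.002, 0.0, 0.033, -0.001, 0.002, -0.0]
[0.004, 0.001, 0.049, -0.001, 0.002, -0.0]
[0.007, 0.001, 0.065, -0.001, 0.002, -0.0]
[0.01, 0.001, 0.082, -0.001, 0.002, -0.0]
[0.014, 0.002, 0.098, -0.001, 0.002, -0.0]
[0.019, 0.002, 0.114, -0.001, 0.002, -0.0]
[0.024, 0.003, 0.129, -0.001, 0.002, -0.0]
[0.03, 0.004, 0.145, -0.001, 0.002, -0.0]
[0.037, 0.004, 0.16, -0.001, 0.002, -0.0]
```

Request:
servo_tool([
  [[0,0,0.016,0,0,0,1],[0.002,0,0.033,0,0,0,1],[0.004,0.001,0.049,0,0,0,1],[0.007,0.001,0.065,0,0,0,1],[0.01,0.001,0.082,0,0,0,1],[0.014,0.002,0.098,0,0,0,1],[0.019,0.002,0.114,0,0,0,1],[0.024,0.003,0.129,0,0,0,1],[0.03,0.004,0.145,0,0,0,1],[0.037,0.004,0.16,0,0,0,1]],
])

```text
clock: 15.1
eef_pos: [525.6, 126.2, 150.1]
eef_rot: [2.642, -0.001, 1.685]
wrist_force: [-20.8, 0.0, 4.4]
finger_gap: 13.1
finger_force: 30.0
```

```bash
python3 st.py; python3 - <<'E'
from h import *; from cell import manip
s=manip.read_state()
rows(s,[(tcp(bar(t),.5),tool(.5)) for t in np.arange(0.42,.8,.035)])
E
```

```text
gap 13.1 ff 30.0 F [-20.8   0.    4.4] fix [-103.6   -0.2  166.8]
lever th 0.917 r 153.6 lid th 0.390 r 208.6
[0.008, 0.001, 0.01, -0.0, -0.0, -0.0]
[0.014, 0.002, 0.023, -0.0, -0.0, -0.0]
[0.021, 0.003, 0.036, -0.0, -0.0, -0.0]
[0.029, 0.004, 0.048, -0.0, -0.0, -0.0]
[0.037, 0.004, 0.061, -0.0, -0.0, -0.0]
[0.045, 0.005, 0.072, -0.0, -0.0, -0.0]
[0.053, 0.006, 0.084, -0.0, -0.0, -0.0]
[0.062, 0.007, 0.095, -0.0, -0.0, -0.0]
[0.072, 0.008, 0.106, -0.0, -0.0, -0.0]
[0.082, 0.01, 0.117, -0.0, -0.0, -0.0]
[0.092, 0.011, 0.127, -0.0, -0.0, -0.0]
```

Request:
servo_tool([
  [[0.002,0.001,0.01,0,0,0,1],[0.009,0.002,0.023,0,0,0,1],[0.016,0.003,0.036,0,0,0,1],[0.024,0.004,0.048,0,0,0,1],[0.032,0.004,0.061,0,0,0,1],[0.04,0.005,0.072,0,0,0,1],[0.048,0.006,0.084,0,0,0,1],[0.057,0.007,0.095,0,0,0,1],[0.067,0.008,0.106,0,0,0,1],[0.077,0.01,0.117,0,0,0,1]],
])

```text
clock: 16.1
eef_pos: [566.0, 130.9, 210.0]
eef_rot: [2.637, -0.0, 1.685]
wrist_force: [-7.5, -6.2, 2.3]
finger_gap: 13.0
finger_force: 30.0
```

```bash
python3 st.py; python3 - <<'E'
from h import *; from cell import manip
s=manip.read_state()
rows(s,[(tcp(bar(t),.5),tool(.5)) for t in np.arange(0.767,1.06,.035)])
E
```

```text
gap 13.0 ff 30.0 F [-7.5 -6.2  2.3] fix [-63.    0.  226.6]
lever th 0.546 r 189.2 lid th 0.738 r 208.4
[0.01, 0.001, 0.007, -0.0, 0.001, -0.0]
[0.021, 0.002, 0.017, -0.0, 0.001, -0.0]
[0.031, 0.004, 0.026, -0.0, 0.001, -0.0]
[0.042, 0.005, 0.035, -0.0, 0.001, -0.0]
[0.054, 0.006, 0.044, -0.0, 0.001, -0.0]
[0.066, 0.007, 0.053, -0.0, 0.001, -0.0]
[0.078, 0.009, 0.06, -0.0, 0.001, -0.0]
[0.09, 0.01, 0.068, -0.0, 0.001, -0.0]
[0.103, 0.012, 0.075, -0.0, 0.001, -0.0]
```

Request:
servo_tool([
  [[0.009,0.001,0.008,0,0,0,1],[0.019,0.002,0.017,0,0,0,1],[0.029,0.004,0.026,0,0,0,1],[0.04,0.005,0.035,0,0,0,1],[0.052,0.006,0.044,0,0,0,1],[0.064,0.007,0.053,0,0,0,1],[0.076,0.009,0.06,0,0,0,1],[0.088,0.01,0.068,0,0,0,1],[0.1,0.011,0.074,0,0,0,1],[0.1,0.011,0.074,0,0,0,1]],
])

```text
clock: 17.1
eef_pos: [616.8, 136.8, 247.5]
eef_rot: [2.635, -0.001, 1.685]
wrist_force: [-4.4, -4.2, 5.0]
finger_gap: 12.8
finger_force: 30.0
```

```bash
python3 st.py
```

```text
gap 12.8 ff 30.0 F [-4.4 -4.2  5. ] fix [-11.9   0.  264.1]
lever th 0.270 r 219.1 lid th 1.044 r 207.2
```

Request:
servo_tool([
  [[0,0,0,0,0,0,1],[0,0,0,0,0,0,1],[0,0,0,0,0,0,1],[0,0,0,0,0,0,1],[0,0,0,0,0,0,1]],
])

```text
clock: 17.6
eef_pos: [616.2, 136.7, 247.1]
eef_rot: [2.635, -0.001, 1.685]
wrist_force: [-2.9, -3.8, 3.1]
finger_gap: 12.7
finger_force: 30.0
```

```bash
python3 st.py; python3 - <<'E'
from cell import manip; import cv2,numpy as np
a=manip.camera("scene")["frame"][130:340,130:410];b=manip.camera("side")["frame"][130:340,170:450]
cv2.imwrite("pics/end.png",np.vstack([cv2.resize(x,(400,300)) for x in(a,b)])[:,:,::-1])
E
```

```text
gap 12.7 ff 30.0 F [-2.9 -3.8  3.1] fix [-1.260e+01  1.000e-01  2.637e+02]
lever th 0.274 r 218.8 lid th 1.041 r 207.2
```

View pics/end.png

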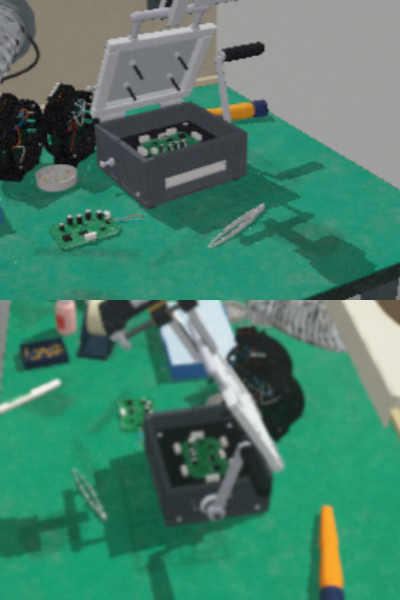

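The picture shows the lid held open at about 60° by its bar, with the board in its nest at (175,145) and the lever at rest. The next board (85,230), tweezers (237,225) and dish (57,178) haven't moved.

```bash
python3 -c "
from cell import manip
print(manip.sign_off())"
```

```text
the job is handed in; nothing more can be done
None
```

The job is handed in: I held the lever at its stop for about a second and eased it back to rest over about 3 s, and the arm is still holding the lid at about 60° (1.04 rad), with the board in its nest and nothing around the fixture visibly moved.

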